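# Power up the soldering station

### The job

Get the soldering station heating: on the power strip, first press on the rocker of the socket that the orange plug is in, then press on the station's own power rocker, and last press the middle one of its three preset keys and let it come back up. Only press: leave the other rockers and keys as they are, and do not lift or shift the station or anything else on the bench.

Things in the scene. Friction and masses are not known exactly. Their poses are not given: they have to be found in the camera images.
- strip: White power strip screwed down, 97 x 300 mm, top 40 mm high. Origin under its middle; z up, y along it, -x the side with the red rockers (roughly towards the robot). Sockets 1 to 4 lie at x = +18, y = +93, +31, -31, -93 mm, each with its rocker straight across, hinge at x = -28 mm. Sockets hold the orange, a black and a grey plug and a flat white cap, order varies. Grey cable duct, 42 mm high, on +x side.
- plug_orange: Orange round mains plug of the soldering station, 38 mm diameter, 34 mm high above the strip's top (the black and grey ones are alike), firmly seated in one of the strip's four sockets; which one differs each time. Origin: centre of its underside, on the socket's centre.
- rocker1 (a joint): Angle (rad) of the red rocker of socket 1: about 0 = off, 0.35 = fully on, counts as on from 0.24. Pressing its ON end down turns it on. It takes about 5 N at that end, does not snap and stays where it is left.
- rocker1_on (a point): Point on the top of rocker 1's ON end, moves with it. Rocker 28 mm (across strip) x 18 mm, V-shaped; ON end: away from the socket, white line, off it slopes up to 9 mm above the strip's top; fully on that half is level, 4 mm above it (this point drops 4 mm). Hinge line 10 mm from here towards the socket.
- rocker2 (a joint): Angle (rad) of the red rocker of socket 2: about 0 = off, 0.35 = fully on, counts as on from 0.24. Pressing its ON end down turns it on. It takes about 5 N at that end, does not snap and stays where it is left.
- rocker2_on (a point): Point on the top of rocker 2's ON end, moves with it. Rocker 28 mm (across strip) x 18 mm, V-shaped; ON end: away from the socket, white line, off it slopes up to 9 mm above the strip's top; fully on that half is level, 4 mm above it (this point drops 4 mm). Hinge line 10 mm from here towards the socket.
- rocker3 (a joint): Angle (rad) of the red rocker of socket 3: about 0 = off, 0.35 = fully on, counts as on from 0.24. Pressing its ON end down turns it on. It takes about 5 N at that end, does not snap and stays where it is left.
- rocker3_on (a point): Point on the top of rocker 3's ON end, moves with it. Rocker 28 mm (across strip) x 18 mm, V-shaped; ON end: away from the socket, white line, off it slopes up to 9 mm above the strip's top; fully on that half is level, 4 mm above it (this point drops 4 mm). Hinge line 10 mm from here towards the socket.
- rocker4 (a joint): Angle (rad) of the red rocker of socket 4: about 0 = off, 0.35 = fully on, counts as on from 0.24. Pressing its ON end down turns it on. It takes about 5 N at that end, does not snap and stays where it is left.
- rocker4_on (a point): Point on the top of rocker 4's ON end, moves with it. Rocker 28 mm (across strip) x 18 mm, V-shaped; ON end: away from the socket, white line, off it slopes up to 9 mm above the strip's top; fully on that half is level, 4 mm above it (this point drops 4 mm). Hinge line 10 mm from here towards the socket.
- station: Soldering station, loose, 1.8 kg: blue-grey console (y -135 to +45 mm), iron holder left of it (to y +135; iron up to 140 mm high, cord in front to x -130). Origin on the bench, middle of its 190 (x) x 270 mm footprint; z up, -x front, roughly towards the robot. Dark panel rises at 20 deg from z 42, x -90 to z 89, x +40 mm: outward normal (-0.342, 0, 0.940). Flat top behind, z 89.
- station_switch (a joint): Angle (rad) of the station's red power rocker, on the panel at the right (-y) of the display: about 0 = off, 0.35 = fully on, counts as on from 0.24. Pressing its ON end in turns it on; about 5 N there, no snap, stays where it is left.
- station_switch_on (a point): Point on the top of the power rocker's ON end, moves with it. Rocker 28 mm (up the slope) x 18 mm, V-shaped; ON end: the upper one, away from the robot, white line; off it stands up to 9 mm out of the panel; fully on that half is parallel to the panel, 4 mm above it (this point goes in 4 mm). Hinge line 10 mm from here down the slope.
- preset1 (a joint): Travel (m) of the left-hand (+y) preset key: 0 = up, 0.004 = fully in, counts as pressed from 0.0025. Spring key: about 1 N to start, 4 N fully in; moves along the panel's inward normal and comes back up when let go.
- preset2 (a joint): Travel (m) of the middle preset key: 0 = up, 0.004 = fully in, counts as pressed from 0.0025. Spring key: about 1 N to start, 4 N fully in; moves along the panel's inward normal and comes back up when let go.
- preset3 (a joint): Travel (m) of the right-hand (-y) preset key: 0 = up, 0.004 = fully in, counts as pressed from 0.0025. Spring key: about 1 N to start, 4 N fully in; moves along the panel's inward normal and comes back up when let go.
- preset2_top (a point): Centre of the top of the middle preset key: light grey square cap, 16 x 16 mm, 8 mm out of the sloping panel when up. Three such keys stand in a row across the panel below the display, 40 mm apart. The point's z axis points out of the panel.
- flux_jar: Small amber flux jar with a black lid, 40 mm diameter, 29 mm high, standing on the station's flat top behind the display. Leave alone. Origin: centre of its underside.
- solder_spool: Spool of solder wire with red flanges, 60 mm diameter, 50 mm high, standing on end between the robot and the strip or station. Leave alone. Origin: centre of its underside.
- tip_cleaner: Aluminium pot of brass wool, 72 mm diameter, 35 mm high, beyond the strip and station. Leave alone. Origin: centre of its underside.
- board: Green circuit board, 34 x 112 mm, up to 10 mm high, lying near the front. Leave alone. Origin: centre of its underside.
- tweezers: Dark fine tweezers, 128 mm long, 8 mm high, lying near the front. Leave alone. Origin: on its underside, near its middle.
- multimeter: Green hand-held multimeter, 165 x 85 x 45 mm, lying at the left. Leave alone. Origin: centre of its underside.
- parts_box: Clear six-compartment parts box, 120 x 165 x 34 mm, at the right. Leave alone. Origin: centre of its underside.

How it is judged:
By the outcome, as a careful person would: the job done as asked, in the order asked, and still so for the second after the job is handed in, with the robot touching nothing.
It also fails if it takes over 56 s, if anything falls off the work surface, if the arm or the gripper's body presses on something with over 40 N, if the wrist force passes 120 N, or if a joint passes its speed limit or range.

### The arm

A 6-joint arm with a two-finger parallel gripper is mounted at the origin on the work surface. World frame = base frame: x ahead of the robot, y to its left, z up, the work surface at z = 0. Lengths are in m, angles in degrees, forces in N, time in s.
With the tool pointing down it reaches from about 0.4 to 0.825 m from the base axis. Payload 7 kg.
Tool frame: the origin (TCP) lies midway between the tips of the shut fingers; the grasp point (between the pads) lies 19 mm behind it (ctrl.hold_point_z is the distance from the TCP to the grasp point, in m); z points along the fingers, x is the direction in which the jaws open and shut, and the axes are right-handed (so a half turn about z gives the same grasp; the last joint's range is limited). The gripper opens to 88 mm and grips with 3 to 60 N. Pads are 19 mm wide; open, the fingers measure 130 mm over their backs; the gripper's body (78 mm by 193 mm) begins 47 mm behind the grasp point.
Start: joints at [-58.493, 20.546, 0.682, 0, -70.136, -16.507], TCP at [0.175, -0.652, 0.227] pointing down, gripper open.
Joint ranges: [-176.03, 176.03], [-82.01, 121.73], [-58.28, 71.71], [-173.87, 95.51], [-174.79, -0.11], [-173.66, 173.66]. Speed limits (degrees/s): [136.94, 136.94, 172.46, 180, 180, 180].

### API

Orientations are given as [roll, pitch, yaw] about the fixed x, y, z axes, in that order (R = Rz(yaw) Ry(pitch) Rx(roll)).
In Python, from plant import ctrl gives the robot as it stands.
- The arm moves only by the tool apply_moves, never from a script. Its argument "motion" is a list of rows, each a list of 2 entries, a list of its own where there are three numbers: the shift along the world's x, y, z in cm, then the turn about the world's z in degrees. In form: [[[tx, ty, tz], roll], ...]. A call has 1 to 10 rows; each row is the pose to reach, as a shift and turn from the pose commanded when the call began; what a row does not reach only later rows make up. A row lasts 1/10 s, in which the tool goes at most 50 mm and 8.59 degrees, less where a joint would pass 70% of its speed; a pose out of reach is approached as far as the arm can. A call with a gripper value outside its range is refused whole. "hand" is the finger opening in cm, from 0 to 8.76, set as the call begins (left out, the last holds). The fingers move at their own pace and stop on an object; the grip force is fixed at half the most. Time passes only in rows, so rows that repeat a pose let the fingers close. It gives the time, the measured TCP pose, the force and the opening at its end, in the units of the state.
- ctrl.get_obs(): the state, without advancing time (a new reading comes with each control period).
- ctrl.snapshot(name): name is "side" or "top" or "wrist"; returns (picture, depth): 400x640x3 uint8, blue, green, red; 400x640 float32, m along the optical axis (not along the pixel's ray), 0 where there is no reading.
- ctrl.camera_model(name): a dict with "fx", "fy", "cx", "cy" (pixels), "k1" (the pictures are not rectified: a ray, as slopes to the right and down, at radius r is drawn at 1 + k1 r^2 times it, then the intrinsics apply), "cam_to_world" (4x4, takes a point from camera to world coordinates); the wrist camera has in their place "tool_from_camera" (4x4, takes a point from camera to tool coordinates, whose origin is the TCP and whose axes are the tool frame's). Camera axes: x right, y down, z forward; pixel columns grow to the right and rows downward; lengths in m; the calibration is good to about 2 mm. A picture is of the moment at which its call begins: read the wrist's pose just before it. camera_model takes no time and is no camera call.
- ctrl.close_job(): hands the job in, once; it reports no verdict.
The state is a dict: "clock": time; "joint_pos": joint angles; "qvel": joint speeds; "tau": joint torques, N m; "tool_pos": TCP position; "orientation": TCP orientation; "force": force on the tool from outside, world axes, zero at the start; "moment": the same for the moment, N m; "opening": finger opening in m.
Only numpy, scipy, OpenCV 4.12 (cv2) and the standard library are available. Lean on these libraries where they do the work, as an engineer would, in place of code of your own. Each camera call takes 0.05 s, during which the arm holds its last target.

## Working session

There is one attempt and no reset: what is moved stays moved. The work goes in short steps, Python scripts to look and compute and a tool call to move; the robot and the scene stay as the last step left them, time stands still between calls to the robot, and variables do not carry over. Pictures are saved under pics/ and viewed, and the job is handed in when it is done.

Besides the shell and the picture viewer there is one more tool, called after "Request:" as name(argument=value, ...) on one line, values as JSON. apply_moves: Moves the arm, as the interface text tells. Its arguments: {"type":"object","properties":{"motion":{"type":"array"},"hand":{"type":"number"}},"required":["motion"]}

```bash
ls; mkdir -p pics
python3 - <<'E'
from plant import ctrl
import cv2,numpy as np
print(ctrl.get_obs())
for n in ["top","side"]:
    p,d=ctrl.snapshot(n); cv2.imwrite(f"pics/{n}0.png",p); np.savez(f"pics/{n}0.npz",p=p,d=d); print(ctrl.camera_model(n))
print(ctrl.camera_model("wrist"))
E
```

```text
pics
{'clock': 0.0, 'joint_pos': array([-5.84930818e+01,  2.05896779e+01,  6.35125673e-01, -2.00730876e-02,
       -7.01355443e+01, -1.65073761e+01]), 'qvel': array([-0.06542396,  0.08194298,  0.03789823, -0.00474925, -0.07730099,
        0.07281677]), 'tau': array([ 1.08209399e-03, -5.82713950e+01,  2.93052542e+01,  6.99670315e+00,
        6.77254808e-03, -2.28512208e-04]), 'tool_pos': array([ 0.17455681, -0.65154529,  0.22565294]), 'orientation': array([-1.79992490e+02, -9.17451622e-02,  1.04992701e+02]), 'force': array([-0.42078695,  0.10911716, -0.04862619]), 'moment': array([ 0.01176246, -0.00969954, -0.04073791]), 'opening': 0.08757128802662618}
{'fx': 361.58524654844484, 'fy': 361.58524654844484, 'cx': 323.1505818093539, 'cy': 197.20117911264563, 'k1': -0.03506657279379211, 'cam_to_world': array([[ 0.11146004, -0.97057989,  0.2134276 ,  0.33934   ],
       [-0.99376681, -0.10930074,  0.02192873, -0.00812895],
       [ 0.00204421, -0.21454145, -0.97671275,  1.10147686],
       [ 0.        ,  0.        ,  0.        ,  1.        ]])}
{'fx': 452.2090478129796, 'fy': 452.2090478129796, 'cx': 325.34542271809386, 'cy': 206.10735720143316, 'k1': -0.07777554142876138, 'cam_to_world': array([[-0.82073822,  0.33407335, -0.46344769,  1.18020088],
       [ 0.57117235,  0.46237701, -0.67821062,  0.91874961],
       [-0.01228454, -0.82134189, -0.57030395,  0.83894515],
       [ 0.        ,  0.        ,  0.        ,  1.        ]])}
{'fx': 283.8204055737821, 'fy': 283.8204055737821, 'cx': 317.02268177201825, 'cy': 197.35142134035272, 'k1': -0.003742406890106269, 'tool_from_camera': array([[ 9.99999776e-01, -4.54248141e-04,  4.91841157e-04,
        -1.01777469e-04],
       [ 2.96460090e-04,  9.59106972e-01,  2.83043688e-01,
        -7.65010364e-02],
       [-6.00300352e-04, -2.83043479e-01,  9.59106891e-01,
        -1.60331104e-01],
       [ 0.00000000e+00,  0.00000000e+00,  0.00000000e+00,
         1.00000000e+00]])}
```

View pics/top0.png

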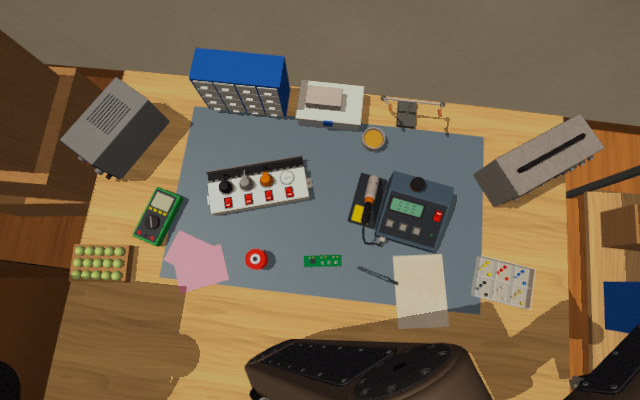

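View pics/side0.png

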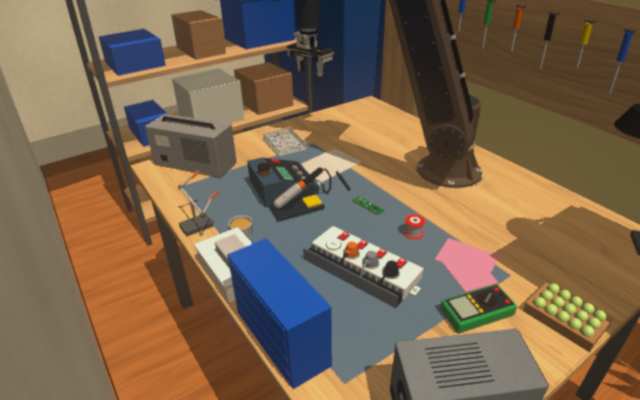

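The top view shows, left to right (+y to -y): black, grey, orange (265,179) and the white cap. So the orange plug is in socket 3, and its rocker is near (270,195). The station's rocker is near (437,216). Next I'll zoom in and localise them.

```bash
cat > h.py <<'E'
import numpy as np,cv2
from plant import ctrl
def undist(m,u,v):
    K=np.array([[m['fx'],0,m['cx']],[0,m['fy'],m['cy']],[0,0,1]])
    return cv2.undistortPoints(np.array([[[u,v]]],float),K,np.array([m['k1'],0,0,0,0]))[0,0]
def ray(m,T,u,v):
    x,y=undist(m,u,v); return T[:3,3],T[:3,:3]@np.array([x,y,1.])
def on_z(m,T,u,v,z):
    o,d=ray(m,T,u,v); return o+d*(z-o[2])/d[2]
def redblobs(p,mina=15):
    h=cv2.cvtColor(p,cv2.COLOR_BGR2HSV)
    mk=(((h[...,0]<6)|(h[...,0]>174))&(h[...,1]>170)&(h[...,2]>90)).astype(np.uint8)
    n,l,s,c=cv2.connectedComponentsWithStats(mk)
    return [(c[i],s[i]) for i in range(1,n) if s[i,4]>=mina]
E
python3 - <<'E'
from h import *
f=np.load('pics/top0.npz');p,d=f['p'],f['d'];m=ctrl.camera_model('top');T=m['cam_to_world']
for c,s in redblobs(p): print(c.round(1),s, on_z(m,T,*c,.045).round(4), 'station z.08',on_z(m,T,*c,.08).round(4), d[int(c[1]),int(c[0])])
cv2.imwrite('pics/z1.png',cv2.resize(p[140:280,190:330],None,fx=4,fy=4,interpolation=cv2.INTER_CUBIC))
cv2.imwrite('pics/z2.png',cv2.resize(p[160:260,340:470],None,fx=5,fy=5,interpolation=cv2.INTER_CUBIC))
E
```

```text
[288.8 191.3] [286 187   7  10  53] [0.5767 0.1202 0.045 ] station z.08 [0.5689 0.116  0.08  ] 1.0860682
[268.5 194.7] [265 190   8  11  55] [0.5596 0.1793 0.045 ] station z.08 [0.5523 0.1731 0.08  ] 1.0874003
[248.  198.1] [245 194   7  10  51] [0.5422 0.2387 0.045 ] station z.08 [0.5355 0.2305 0.08  ] 1.0792361
[227.4 201.7] [224 197   7  11  51] [0.5243 0.2985 0.045 ] station z.08 [0.5182 0.2883 0.08  ] 1.077991
[437.3 216.2] [433 211  10  11  71] [ 0.5509 -0.3278  0.045 ] station z.08 [ 0.5439 -0.3172  0.08  ] 1.0324204
[256.4 259. ] [245 249  23  20 272] [0.367  0.1868 0.045 ] station z.08 [0.3661 0.1803 0.08  ] 1.0358049
```

View pics/z1.png

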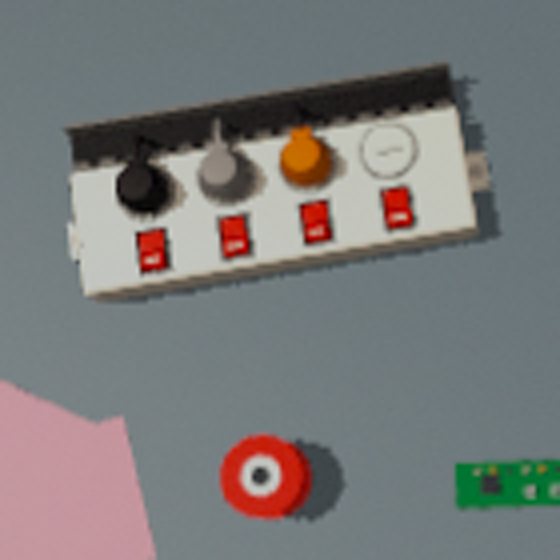

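View pics/z2.png

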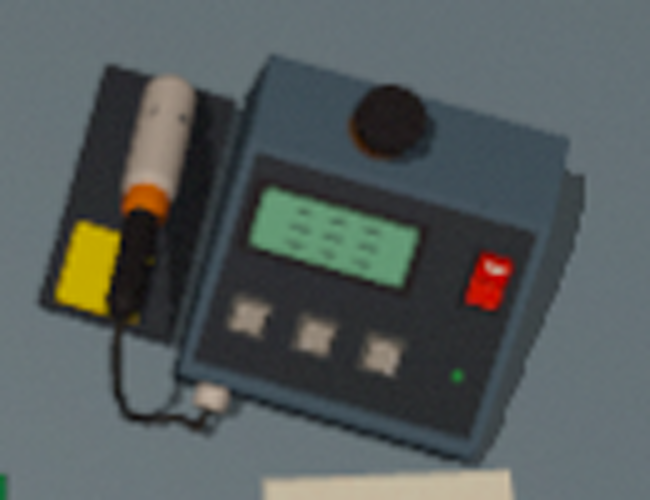

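Request:
apply_moves(motion=[[[28, 35, 5], 0], [[28, 35, 5], 0], [[28, 35, 5], 0], [[28, 35, 5], 0], [[28, 35, 5], 0], [[28, 35, 5], 0], [[28, 35, 5], 0], [[28, 35, 5], 0], [[28, 35, 5], 0], [[28, 35, 5], 0]], hand=0)

```text
clock: 1.1
tool_pos: [0.4578, -0.2983, 0.277]
orientation: [179.9, 0.0, 105.3]
force: [-0.4, -0.3, 1.1]
opening: 0.0134
```

Request:
apply_moves(motion=[[[0, 0, 0], 0], [[0, 0, 0], 0], [[0, 0, 0], 0], [[0, 0, 0], 0]])

```text
clock: 1.5
tool_pos: [0.4539, -0.3029, 0.2763]
orientation: [-180.0, -0.0, 104.9]
force: [-0.7, -0.3, 0.1]
opening: 0.0003
```

```bash
cat >> h.py <<'E'
from scipy.spatial.transform import Rotation as Ro
def wrist(name):
    o=ctrl.get_obs(); p,d=ctrl.snapshot('wrist'); m=ctrl.camera_model('wrist')
    W=np.eye(4); W[:3,:3]=Ro.from_euler('xyz',o['orientation'],degrees=True).as_matrix(); W[:3,3]=o['tool_pos']
    T=W@m['tool_from_camera']; cv2.imwrite(f'pics/{name}.png',p); np.savez(f'pics/{name}.npz',p=p,d=d,T=T)
    print(o['clock'],o['tool_pos'].round(4),o['orientation'].round(2),o['force'].round(2),o['opening']); return p,d,m,T
E
python3 - <<'E'
from h import *
wrist('w1')
E
```

```text
1.5 [ 0.4539 -0.3029  0.2763] [-1.7998e+02 -2.0000e-02  1.0489e+02] [-0.75 -0.25  0.1 ] 0.0002857168651343848
```

View pics/w1.png

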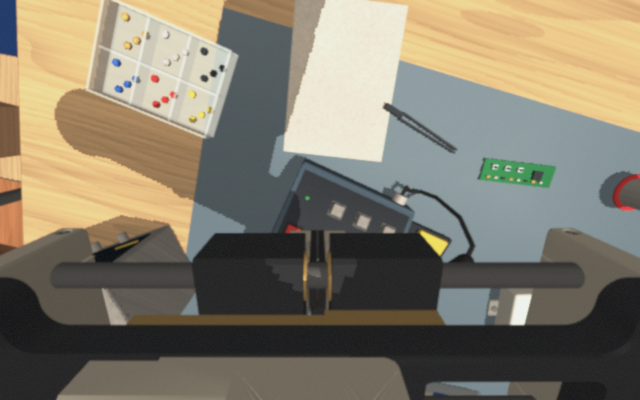

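The wrist camera looks at the near side of the fingers: keys are visible at (338..388, 210..232), and the rocker is partly hidden at (292,230). I'll move forward to see the whole panel.

Request:
apply_moves(motion=[[[14, 2, 0], -8], [[14, 2, 0], -16], [[14, 2, 0], -24], [[14, 2, 0], -28], [[14, 2, 0], -28], [[14, 2, 0], -28], [[14, 2, 0], -28], [[14, 2, 0], -28]])

```text
clock: 2.35
tool_pos: [0.594, -0.2824, 0.2774]
orientation: [179.9, -0.0, 77.0]
force: [-0.5, -0.5, -0.4]
opening: 0.0007
```

Run:
```python
from h import *
wrist('w2')
```

```text
2.35 [ 0.594  -0.2824  0.2774] [179.94  -0.    77.02] [-0.52 -0.46 -0.42] 0.000664481237095373
```

View pics/w2.png

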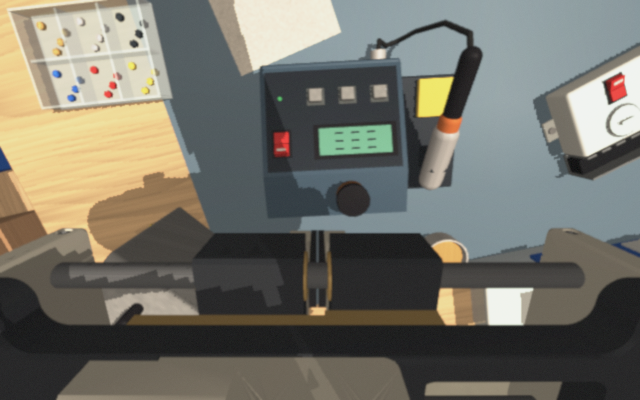

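The middle key is at (347,94), the station rocker at (281,144) with its white line on the lower (far) end, and the panel is fully visible. Now to turn these into positions.

Run:
```python
from h import *
f=np.load('pics/w2.npz');p,d,T=f['p'],f['d'],f['T'];m=ctrl.camera_model('wrist')
cv2.imwrite('pics/z3.png',cv2.resize(p[55:175,255:400],None,fx=5,fy=5,interpolation=cv2.INTER_CUBIC))
def dp(u,v):
    x,y=undist(m,u,v);z=np.median(d[int(v)-2:int(v)+3,int(u)-2:int(u)+3]);return (T@[x*z,y*z,z,1])[:3]
for c,s in redblobs(p): print('red',c.round(1),s,dp(*c).round(4))
g=cv2.cvtColor(p,cv2.COLOR_BGR2HSV)
mk=((g[...,1]<60)&(g[...,2]>120)).astype(np.uint8)
mk[:80]=0;mk[110:]=0;mk[:,:295]=0;mk[:,400:]=0
n,l,s,c=cv2.connectedComponentsWithStats(mk)
K=[]
for i in range(1,n):
    if s[i,4]>60: print('key',c[i].round(2),s[i],dp(*c[i]).round(4)); K.append(dp(*c[i]))
K=np.array(K);K=K[np.argsort(K[:,1])]
v=K[-1]-K[0];print(np.linalg.norm(v),'yaw',np.degrees(np.arctan2(-v[0],v[1])))
# panel plane
pts=[dp(u,v) for u,v in [(300,120),(300,150),(300,75),(385,75),(340,75),(330,110),(370,110),(300,90),(270,80),(395,110)]]
for q in pts: print(q.round(4))
q=np.array(pts);U,S,V=np.linalg.svd(q-q.mean(0));print('n',V[2].round(3),S)
```

```text
red [94.3 69.9] [92 68  6  5 22] [ 0.3933 -0.5528  0.0112]
red [615.6  88.3] [607  75  19  26 278] [0.5757 0.1192 0.0466]
red [112.5  85. ] [110  83   6   5  20] [ 0.4171 -0.5368  0.0106]
red [107.9  93.9] [105  92   7   5  23] [ 0.4266 -0.5479  0.0109]
red [281.3 142.7] [274 132  15  24 290] [ 0.5434 -0.316   0.0814]
key [379.79  90.71] [373  85  14  13 166] [ 0.5107 -0.1838  0.066 ]
key [347.55  92.49] [341  86  14  14 170] [ 0.5038 -0.2229  0.0658]
key [315.27  94.22] [309  88  14  13 169] [ 0.4968 -0.2621  0.0655]
0.07945924341736885 yaw -10.066540076027755
[ 0.5224 -0.2877  0.0681]
[ 0.5573 -0.2956  0.0813]
[ 0.469  -0.2756  0.0485]
[ 0.4934 -0.171   0.0505]
[ 0.4805 -0.2263  0.0496]
[ 0.5191 -0.2483  0.0644]
[ 0.5304 -0.1995  0.0657]
[ 0.4869 -0.2797  0.0553]
[ 0.4664 -0.3141  0.0502]
[ 0.5374 -0.1691  0.0662]
n [-0.334  0.06   0.941] [0.15997282 0.09582904 0.0003705 ]
```

View pics/z3.png

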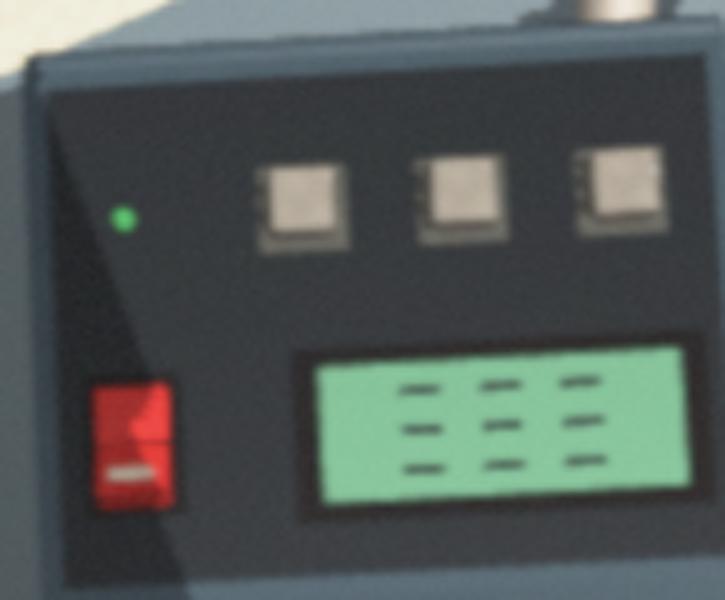

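Run:
```python
from h import *
f=np.load('pics/w2.npz');p,d,T=f['p'],f['d'],f['T'];m=ctrl.camera_model('wrist')
y=np.radians(-10.07);R=np.array([[np.cos(y),np.sin(y)],[-np.sin(y),np.cos(y)]])
key=None
for n,u,v in [('key',347.5,92.5),('off end',281.5,132),('hinge',281.5,143.2),('white',281.2,149.6),('onedge',281.5,156)]:
    x,yy=undist(m,u,v);z=np.median(d[int(v)-1:int(v)+2,int(u)-1:int(u)+2]);q=(T@[x*z,yy*z,z,1])[:3]
    if key is None:key=q
    print(n,q.round(4),'station rel key',(R@(q-key)[:2]).round(4),(q-key)[2].round(4))
print(T[:3,3])
```

```text
key [ 0.5038 -0.2229  0.0654] station rel key [0. 0.] 0.0
off end [ 0.5312 -0.3134  0.0737] station rel key [ 0.0428 -0.0844] 0.0083
hinge [ 0.544  -0.316   0.0814] station rel key [ 0.0559 -0.0846] 0.016
white [ 0.551  -0.3175  0.0873] station rel key [ 0.0631 -0.0849] 0.0219
onedge [ 0.559  -0.3196  0.0846] station rel key [ 0.0713 -0.0855] 0.0192
[ 0.51935514 -0.26530613  0.43759882]
```

Request:
apply_moves(motion=[[[3, 48, -5], 8], [[3, 48, -5], 16], [[3, 48, -5], 24], [[3, 48, -5], 29.5], [[3, 48, -5], 29.5], [[3, 48, -5], 29.5], [[3, 48, -5], 29.5], [[3, 48, -5], 29.5], [[3, 48, -5], 29.5], [[3, 48, -5], 29.5]])

```text
clock: 3.4
tool_pos: [0.6243, 0.2009, 0.2266]
orientation: [180.0, -0.0, 106.6]
force: [0.1, -0.5, -0.3]
opening: 0.0
```

Request:
apply_moves(motion=[[[0, 0, 0], 0], [[0, 0, 0], 0], [[0, 0, 0], 0], [[0, 0, 0], 0]])

```text
clock: 3.8
tool_pos: [0.6248, 0.1969, 0.2271]
orientation: [180.0, -0.0, 106.4]
force: [-0.1, 0.3, -0.1]
opening: 0.0003
```

Run:
```python
from h import *
p,d,m,T=wrist('w3')
def dp(u,v):
    x,y=undist(m,u,v);z=np.median(d[int(v)-1:int(v)+2,int(u)-1:int(u)+2]);return (T@[x*z,y*z,z,1])[:3]
for c,s in redblobs(p): print('red',c.round(1),s,dp(*c).round(4))
```

```text
3.8 [0.6248 0.1969 0.2271] [ 1.7996e+02 -1.0000e-02  1.0644e+02] [-0.07  0.31 -0.05] 0.00031864070918904915
red [266.8 120.9] [258 107  17  26 329] [0.5757 0.1218 0.0468]
red [319.8 121. ] [312 107  16  26 323] [0.5585 0.1809 0.0461]
red [372.3 119.4] [365 107  17  26 262] [0.5395 0.2386 0.0469]
red [425.1 116.7] [418 107  18  26 187] [0.5195 0.2958 0.0478]
```

View pics/w3.png

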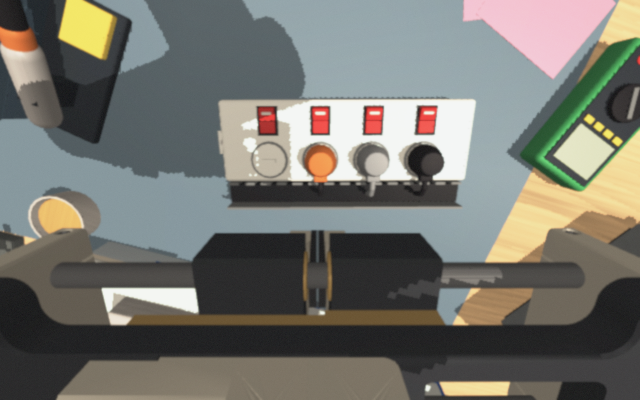

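The strip is square in the picture. The orange plug is at (320,160), second from the -y end (socket 3), and its rocker is at (320,121) with the white line at about (320,113).

Run:
```python
from h import *
f=np.load('pics/w3.npz');p,d,T=f['p'],f['d'],f['T'];m=ctrl.camera_model('wrist')
cv2.imwrite('pics/z4.png',cv2.resize(p[95:185,275:385],None,fx=6,fy=6,interpolation=cv2.INTER_CUBIC))
for v in range(105,136,2):
    u=320.;x,yy=undist(m,u,v);z=d[v,320];q=(T@[x*z,yy*z,z,1])[:3]
    print(v,p[v,320],q.round(4),'fixed .045',on_z(m,T,u,v,.045)[:2].round(4))
print(on_z(m,T,320,113,.047))
```

```text
105 [195 205 204] [0.5413 0.176  0.042 ] fixed .045 [0.5414 0.176 ]
107 [ 51  55 158] [0.5435 0.1766 0.0447] fixed .045 [0.5435 0.1766]
109 [ 66  70 235] [0.5457 0.1772 0.0502] fixed .045 [0.5456 0.1772]
111 [150 165 240] [0.5478 0.1778 0.0502] fixed .045 [0.5477 0.1779]
113 [230 241 243] [0.5499 0.1785 0.0491] fixed .045 [0.5499 0.1785]
115 [115 127 240] [0.552  0.1791 0.0484] fixed .045 [0.552  0.1791]
117 [ 67  71 239] [0.5541 0.1797 0.0477] fixed .045 [0.5541 0.1798]
119 [ 63  67 231] [0.5562 0.1804 0.047 ] fixed .045 [0.5563 0.1804]
121 [ 67  72 234] [0.5584 0.181  0.0466] fixed .045 [0.5584 0.1811]
123 [ 77  83 242] [0.5606 0.1817 0.046 ] fixed .045 [0.5606 0.1817]
125 [ 76  82 242] [0.5627 0.1823 0.0475] fixed .045 [0.5628 0.1823]
127 [ 75  81 242] [0.5649 0.183  0.0456] fixed .045 [0.5649 0.183 ]
129 [ 75  80 242] [0.5671 0.1836 0.046 ] fixed .045 [0.5671 0.1836]
131 [ 75  80 241] [0.5693 0.1843 0.0463] fixed .045 [0.5693 0.1843]
133 [ 59  61 143] [0.5716 0.185  0.0432] fixed .045 [0.5715 0.185 ]
135 [178 188 183] [0.5737 0.1856 0.0451] fixed .045 [0.5737 0.1856]
[0.54985904 0.17848123 0.047     ]
```

View pics/z4.png

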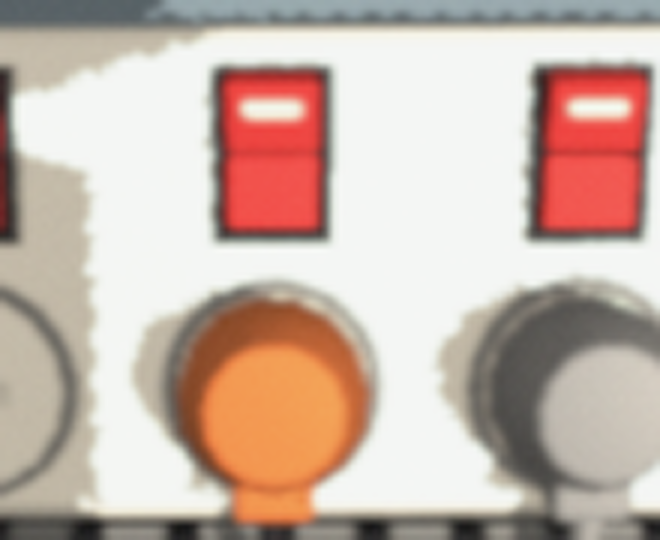

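Request:
apply_moves(motion=[[[-7.8, -1.9, 0], 0], [[-7.8, -1.9, 0], 0], [[-7.8, -1.9, -4], 0], [[-7.8, -1.9, -8], 0], [[-7.8, -1.9, -12], 0], [[-7.8, -1.9, -16], 0], [[-7.8, -1.9, -16], 0], [[-7.8, -1.9, -16], 0], [[-7.8, -1.9, -16], 0], [[-7.8, -1.9, -16], 0]])

```text
clock: 4.85
tool_pos: [0.548, 0.1797, 0.0689]
orientation: [179.8, -0.1, 106.5]
force: [-0.7, 0.1, -0.0]
opening: 0.0003
```

Run:
```python
from h import *
wrist('w4')
```

```text
4.85 [0.548  0.1797 0.0689] [ 1.7979e+02 -6.0000e-02  1.0650e+02] [-0.66  0.1  -0.02] 0.00029810158594548294
```

View pics/w4.png

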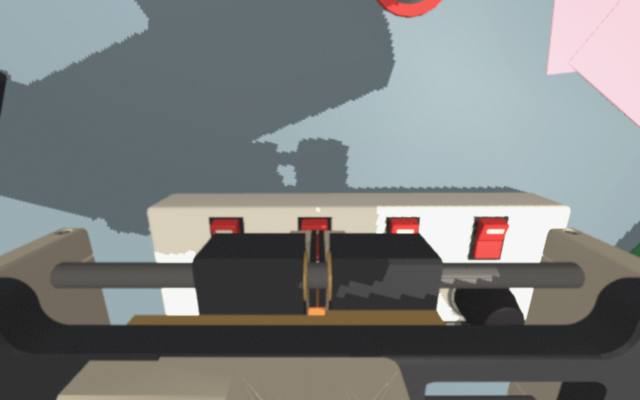

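Fingers sit squarely over rocker 3 (tips at column 316, rocker edge at 301-329). Going down.

Request:
apply_moves(motion=[[[0, 0, -1], 0], [[0, 0, -1.6], 0], [[0, 0, -2], 0], [[0, 0, -2], 0], [[0, 0, -2], 0], [[0, 0, -2], 0]])

```text
clock: 5.5
tool_pos: [0.5469, 0.1792, 0.0465]
orientation: [180.0, 0.0, 106.5]
force: [-0.0, 0.5, 0.0]
opening: 0.0003
```

Request:
apply_moves(motion=[[[0, 0, -0.1], 0], [[0, 0, -0.2], 0], [[0, 0, -0.2], 0], [[0, 0, -0.2], 0]])

```text
clock: 5.9
tool_pos: [0.5468, 0.1791, 0.0447]
orientation: [180.0, -0.0, 106.5]
force: [-0.8, 0.6, 3.0]
opening: 0.0004
```

Request:
apply_moves(motion=[[[0, 0, -0.1], 0], [[0, 0, -0.2], 0], [[0, 0, -0.2], 0], [[0, 0, -0.2], 0]])

```text
clock: 6.3
tool_pos: [0.5466, 0.179, 0.0439]
orientation: [180.0, 0.0, 106.5]
force: [-6.4, -0.3, 14.6]
opening: 0.0003
```

Request:
apply_moves(motion=[[[0, 0, -0.1], 0], [[0, 0, -0.1], 0], [[0, 0, 1], 0], [[0, 0, 5], 0], [[0, 0, 10], 0], [[4, 1, 15], 0], [[8, 2, 18], 0], [[8, 2, 18], 0], [[8, 2, 18], 0], [[8, 2, 18], 0]])

```text
clock: 7.3
tool_pos: [0.6259, 0.1987, 0.2214]
orientation: [-179.9, -0.0, 106.5]
force: [0.0, 0.1, -0.8]
opening: 0.0002
```

Request:
apply_moves(motion=[[[0, 0, 0], 0], [[0, 0, 0], 0], [[0, 0, 0], 0]])

```text
clock: 7.6
tool_pos: [0.6261, 0.1989, 0.2222]
orientation: [-180.0, 0.0, 106.5]
force: [1.0, -0.7, 0.2]
opening: 0.0005
```

Run:
```python
from h import *
p,d,m,T=wrist('w5')
for c,s in redblobs(p,100):
    u=int(round(c[0]));out=[]
    for v in range(s[1],s[1]+s[3],3):
        x,yy=undist(m,u,v);z=np.median(d[v,u-3:u+4]);out.append(round(float((T@[x*z,yy*z,z,1])[2]),4))
    print(c.round(1),s,out)
cv2.imwrite('pics/z5.png',cv2.resize(p[90:190,240:440],None,fx=4,fy=4,interpolation=cv2.INTER_CUBIC))
```

```text
7.6 [0.6261 0.1989 0.2222] [-1.7996e+02  1.0000e-02  1.0652e+02] [ 0.98 -0.67  0.17] 0.00046264484054285473
[264.7 119.9] [256 106  17  26 333] [0.0463, 0.05, 0.0492, 0.0474, 0.047, 0.0459, 0.046, 0.0463, 0.0464]
[318.4 120.5] [311 106  16  26 333] [0.0462, 0.0469, 0.0456, 0.0454, 0.0449, 0.0476, 0.0485, 0.0491, 0.0508]
[371.7 118.1] [365 106  17  26 258] [0.0483, 0.0496, 0.0493, 0.0477, 0.0465, 0.0459, 0.0463, 0.046, 0.0468]
[426.1 115.5] [419 106  18  26 196] [0.0489, 0.0504, 0.049, 0.0477, 0.0468, 0.0465, 0.046, 0.0468, 0.0469]
```

View pics/z5.png

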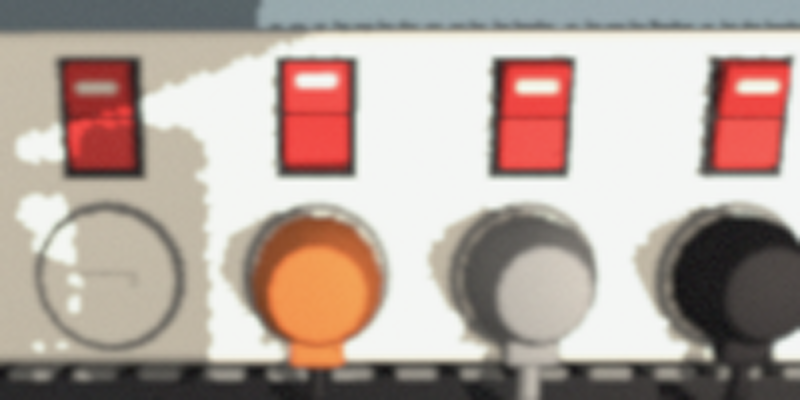

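Rocker 3's ON half is now level and its socket-side end is up, the mirror of the other three, which are unchanged. On to the station. I'll also check the iron's clearance for the key press.

Request:
apply_moves(motion=[[[-8, -51.5, 0], -8], [[-8, -51.5, 0], -16], [[-8, -51.5, 0], -24], [[-8, -51.5, 0], -26.5], [[-8, -51.5, 0], -26.5], [[-8, -51.5, 0], -26.5], [[-8, -51.5, 0], -26.5], [[-8, -51.5, 0], -26.5], [[-8, -51.5, 0], -26.5], [[-8, -51.5, 0], -26.5]])

```text
clock: 8.65
tool_pos: [0.5492, -0.2968, 0.2228]
orientation: [180.0, 0.0, 80.0]
force: [1.1, 0.3, 0.1]
opening: 0.0002
```

Request:
apply_moves(motion=[[[0, 0, -5], 0], [[0, 0, -9], 0], [[0, 0, -11], 0], [[0, 0, -11], 0], [[0, 0, -11], 0], [[0, 0, -11], 0], [[0, 0, -11], 0]])

```text
clock: 9.35
tool_pos: [0.551, -0.2951, 0.1144]
orientation: [179.8, 0.0, 80.0]
force: [0.1, 0.0, 0.4]
opening: 0.0003
```

Run:
```python
from h import *
f=np.load('pics/w2.npz');d,T=f['d'],f['T'];m=ctrl.camera_model('wrist')
y=np.radians(-10.07);R=np.array([[np.cos(y),np.sin(y)],[-np.sin(y),np.cos(y)]])
for u in range(360,490,3):
  for v in range(10,220,3):
    z=d[v,u]; 
    if z<=0: continue
    x,yy=undist(m,u,v);q=(T@[x*z,yy*z,z,1])[:3]
    if q[2]>.115 and v<200: print(u,v,(R@(q[:2]-[.503,-.223])).round(3),q[2].round(3),end='; ')
wrist('w6')
```

```text
360 187 [0.108 0.007] 0.12; 360 190 [0.111 0.007] 0.122; 360 193 [0.114 0.007] 0.121; 360 196 [0.119 0.007] 0.119; 360 199 [0.122 0.007] 0.121; 363 187 [0.108 0.01 ] 0.12; 363 190 [0.111 0.01 ] 0.12; 363 193 [0.115 0.01 ] 0.12; 363 196 [0.118 0.01 ] 0.12; 363 199 [0.122 0.01 ] 0.12; 366 190 [0.111 0.014] 0.121; 366 193 [0.115 0.014] 0.121; 366 196 [0.119 0.014] 0.12; 366 199 [0.122 0.014] 0.12; 369 196 [0.119 0.017] 0.12; 369 199 [0.122 0.017] 0.12; 453 79 [-0.004  0.106] 0.118; 453 82 [-0.001  0.106] 0.116; 453 85 [0.002 0.107] 0.116; 453 88 [0.005 0.106] 0.117; 453 91 [0.008 0.107] 0.117; 456 67 [-0.015  0.107] 0.12; 456 70 [-0.012  0.106] 0.121; 456 73 [-0.009  0.106] 0.122; 456 76 [-0.006  0.106] 0.122; 456 79 [-0.003  0.107] 0.121; 456 82 [-0.     0.107] 0.121; 456 85 [0.002 0.108] 0.12; 456 88 [0.005 0.108] 0.12; 456 91 [0.008 0.11 ] 0.118; 456 94 [0.011 0.11 ] 0.117; 456 97 [0.014 0.111] 0.115; 456 100 [0.017 0.112] 0.115; 459 58 [-0.022  0.106] 0.126; 459 61 [-0.02   0.106] 0.127; 459 64 [-0.017  0.107] 0.125; 459 67 [-0.014  0.106] 0.128; 459 70 [-0.011  0.107] 0.127; 459 73
[... 2698 characters left out ...]
1 [-0.018  0.116] 0.137; 474 64 [-0.015  0.117] 0.136; 474 67 [-0.013  0.119] 0.133; 474 70 [-0.01   0.119] 0.132; 474 73 [-0.007  0.121] 0.129; 474 76 [-0.005  0.123] 0.125; 474 79 [-0.002  0.125] 0.122; 477 49 [-0.028  0.118] 0.136; 477 52 [-0.025  0.117] 0.138; 477 55 [-0.023  0.118] 0.137; 477 58 [-0.02   0.118] 0.138; 477 61 [-0.017  0.119] 0.136; 477 64 [-0.015  0.12 ] 0.134; 477 67 [-0.013  0.122] 0.132; 477 70 [-0.01   0.124] 0.128; 480 49 [-0.028  0.122] 0.134; 480 52 [-0.025  0.122] 0.135; 480 55 [-0.023  0.121] 0.136; 480 58 [-0.02   0.122] 0.135; 480 61 [-0.018  0.124] 0.133; 9.35 [ 0.551  -0.2951  0.1144] [1.7983e+02 1.0000e-02 8.0030e+01] [0.12 0.02 0.38] 0.00027890182178748113
```

View pics/w6.png

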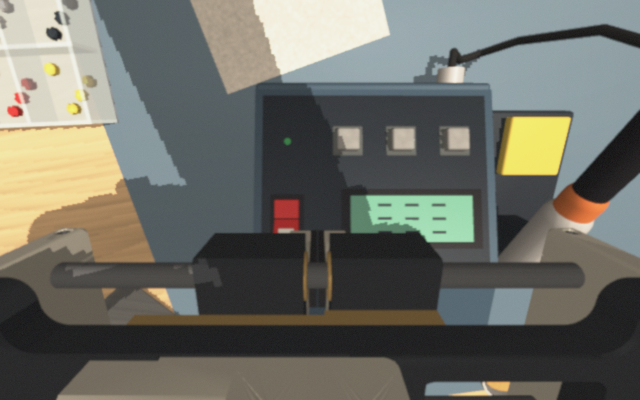

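The row cap left the tool 2 cm short in y, with the rocker at (286,215) left of the tips. I'll correct that now.

Request:
apply_moves(motion=[[[-0.5, -2.1, 0], 0], [[-0.5, -2.1, 0], 0], [[-0.5, -2.1, -0.5], 0], [[-0.5, -2.1, -1], 0], [[-0.5, -2.1, -1], 0], [[-0.5, -2.1, -1], 0], [[-0.5, -2.1, -1], 0]])

```text
clock: 10.1
tool_pos: [0.5451, -0.3158, 0.1026]
orientation: [180.0, 0.0, 80.0]
force: [0.2, 0.9, -0.2]
opening: 0.0002
```

Run:
```python
from h import *
wrist('w7')
```

```text
10.1 [ 0.5451 -0.3158  0.1026] [180.     0.    80.03] [ 0.17  0.88 -0.17] 0.00020347541542045923
```

View pics/w7.png

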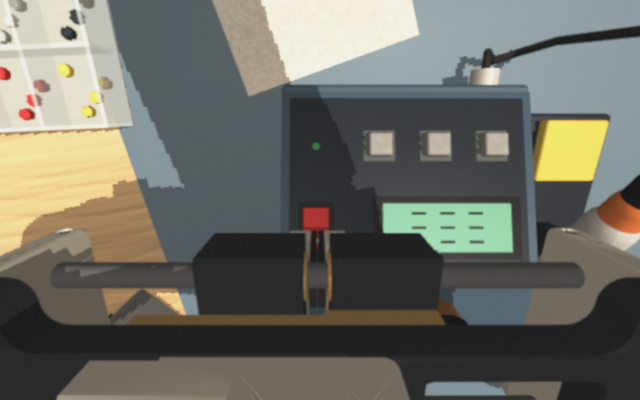

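Tips are centred on the station rocker (302-330). Going down.

Request:
apply_moves(motion=[[[0, 0, -0.8], 0], [[0, 0, -1.3], 0], [[0, 0, -1.3], 0], [[0, 0, -1.3], 0]])

```text
clock: 10.55
tool_pos: [0.5448, -0.3161, 0.0892]
orientation: [-180.0, 0.0, 80.0]
force: [0.1, -0.3, 0.7]
opening: 0.0002
```

Request:
apply_moves(motion=[[[0, 0, -0.1], 0], [[0, 0, -0.2], 0], [[0, 0, -0.2], 0], [[0, 0, -0.2], 0]])

```text
clock: 10.95
tool_pos: [0.5451, -0.3162, 0.0879]
orientation: [180.0, 0.0, 80.0]
force: [-0.1, 0.3, 1.5]
opening: 0.0003
```

Request:
apply_moves(motion=[[[0, 0, -0.1], 0], [[0.1, 0, -0.2], 0], [[0.1, 0, -0.2], 0], [[0.1, 0, -0.2], 0]])

```text
clock: 11.35
tool_pos: [0.5466, -0.3163, 0.0862]
orientation: [179.9, 0.0, 80.0]
force: [-0.1, -0.6, 5.4]
opening: 0.0005
```

Request:
apply_moves(motion=[[[0, 0, -0.1], 0], [[0, 0, -0.15], 0], [[0, 0, -0.15], 0], [[0, 0, -0.15], 0]])

```text
clock: 11.75
tool_pos: [0.5471, -0.3165, 0.085]
orientation: [179.8, 0.0, 80.0]
force: [2.0, -0.4, 5.5]
opening: 0.0001
```

Request:
apply_moves(motion=[[[0, 0, -0.1], 0], [[0, 0, -0.15], 0], [[0, 0, -0.15], 0], [[0, 0, -0.15], 0]])

```text
clock: 12.15
tool_pos: [0.5475, -0.3165, 0.0837]
orientation: [179.8, 0.0, 80.0]
force: [3.1, -0.2, 5.9]
opening: 0.0002
```

Request:
apply_moves(motion=[[[0, 0, -0.1], 0], [[0, 0, -0.1], 0], [[0, 0, -0.1], 0]])

```text
clock: 12.45
tool_pos: [0.5477, -0.3166, 0.0833]
orientation: [179.8, 0.1, 80.0]
force: [1.4, 0.5, 9.5]
opening: 0.0003
```

Request:
apply_moves(motion=[[[0, 0, -0.1], 0], [[0, 0, -0.1], 0]])

```text
clock: 12.65
tool_pos: [0.5479, -0.3167, 0.0831]
orientation: [179.7, 0.1, 80.1]
force: [-0.1, 2.1, 14.6]
opening: 0.0001
```

Force is rising without travel, so it's at its stop. I'll lift off, back the tool away, and check the rocker, the keys and the station's pose.

Request:
apply_moves(motion=[[[0, 0, 1], 0], [[0, 0, 5], 0], [[1, 2, 10], 0], [[4, 3.5, 14], 0], [[4, 3.5, 14], 0], [[4, 3.5, 14], 0], [[4, 3.5, 14], 0], [[4, 3.5, 14], 0]])

```text
clock: 13.45
tool_pos: [0.5845, -0.2811, 0.2186]
orientation: [-179.8, -0.0, 80.0]
force: [-0.2, 0.2, -0.5]
opening: 0.0004
```

Run:
```python
from h import *
p,d,m,T=wrist('w8')
def dp(u,v):
    x,y=undist(m,u,v);z=np.median(d[int(v)-2:int(v)+3,int(u)-2:int(u)+3]);return (T@[x*z,y*z,z,1])[:3]
for c,s in redblobs(p,100):
    print(c.round(1),s,[tuple(dp(c[0],v).round(4)) for v in range(s[1],s[1]+s[3],3)])
g=cv2.cvtColor(p,cv2.COLOR_BGR2HSV);mk=((g[...,1]<60)&(g[...,2]>120)).astype(np.uint8)
n,l,s,c=cv2.connectedComponentsWithStats(mk)
for i in range(1,n):
    if 120<s[i,4]<700 and s[i,3]<25: print('key',c[i].round(2),s[i],dp(*c[i]).round(4))
```

```text
13.45 [ 0.5845 -0.2811  0.2186] [-1.7981e+02 -2.0000e-02  7.9960e+01] [-0.21  0.17 -0.52] 0.0004062770188645634
[276.9 155.1] [268 144  18  27 386] [(np.float64(0.5313), np.float64(-0.314), np.float64(0.0796)), (np.float64(0.5341), np.float64(-0.3144), np.float64(0.0819)), (np.float64(0.5372), np.float64(-0.315), np.float64(0.0817)), (np.float64(0.5402), np.float64(-0.3157), np.float64(0.0818)), (np.float64(0.5433), np.float64(-0.3164), np.float64(0.0818)), (np.float64(0.5463), np.float64(-0.3169), np.float64(0.0823)), (np.float64(0.5492), np.float64(-0.3175), np.float64(0.0832)), (np.float64(0.5521), np.float64(-0.3179), np.float64(0.0847)), (np.float64(0.5552), np.float64(-0.3185), np.float64(0.0852))]
key [320.11 101.11] [312  94  17  16 253] [ 0.4968 -0.2621  0.0657]
key [358.06 101.1 ] [350  94  17  16 235] [ 0.5037 -0.223   0.0657]
key [396.19 101.13] [389  94  16  16 231] [ 0.5107 -0.1835  0.0655]
```

View pics/w8.png

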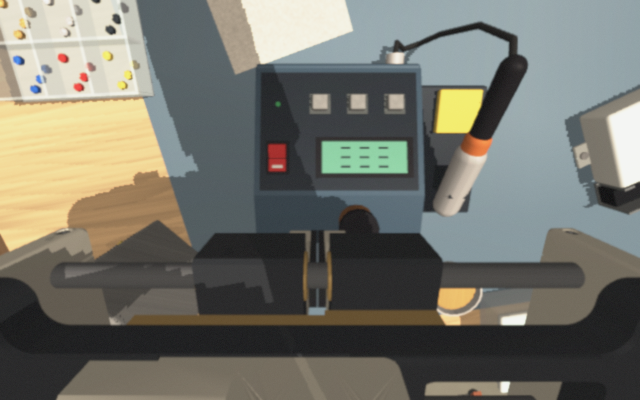

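The station rocker is fully on: its OFF half is level and its ON half is parallel to the panel. The keys have not moved, so neither has the station. Now the middle key at (0.504,-0.223,0.066), approached slightly from the downhill side and away from the iron.

Request:
apply_moves(motion=[[[-8.7, 5.7, 0], 0], [[-8.7, 5.7, 0], 0], [[-8.7, 5.7, 0], 0], [[-8.7, 5.7, -4], 0], [[-8.7, 5.7, -8], 0], [[-8.7, 5.7, -12], 0], [[-8.7, 5.7, -12], 0], [[-8.7, 5.7, -12], 0], [[-8.7, 5.7, -12], 0]])

```text
clock: 14.4
tool_pos: [0.5002, -0.2246, 0.1025]
orientation: [179.9, 0.0, 80.0]
force: [0.2, 0.6, 0.2]
opening: 0.0004
```

Run:
```python
from h import *
wrist('w9')
p,d=ctrl.snapshot('side');cv2.imwrite('pics/s9.png',cv2.resize(p[120:260,170:370],None,fx=4,fy=4))
```

```text
14.4 [ 0.5002 -0.2246  0.1025] [1.7986e+02 2.0000e-02 8.0010e+01] [0.18 0.63 0.23] 0.0003997101878704666
```

View pics/w9.png

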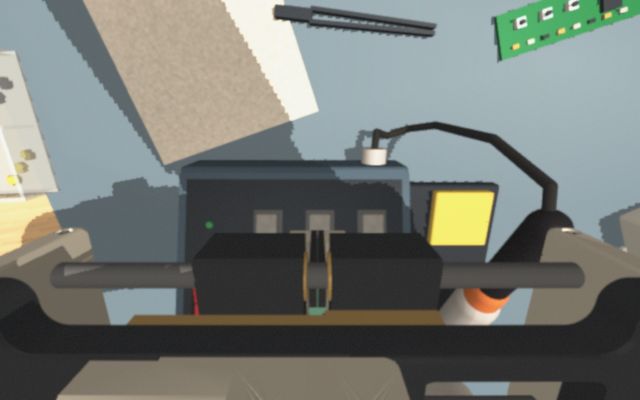

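View pics/s9.png

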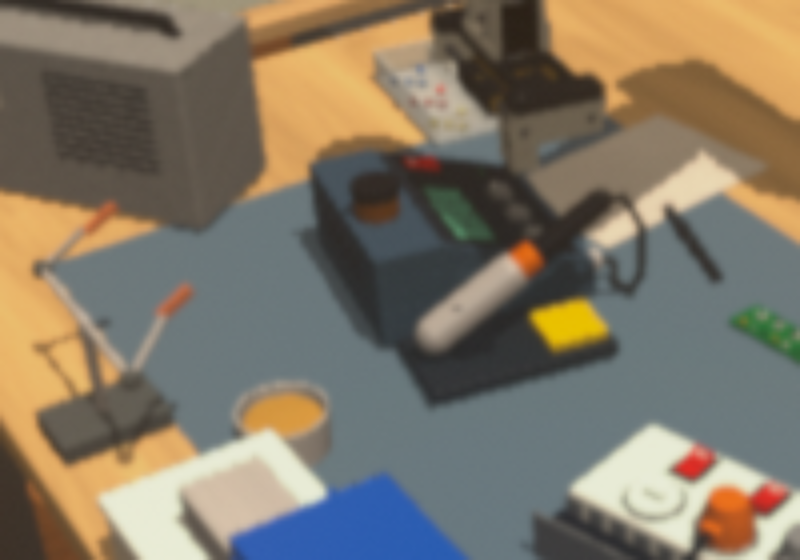

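The tips are over the middle key (320,222). The gripper's side brackets come close to the iron, so I'll measure them from depth.

Run:
```python
from h import *
f=np.load('pics/w9.npz');d=f['d'];m=ctrl.camera_model('wrist');C=m['tool_from_camera']
for (u,v) in [(570,240),(585,240),(600,240),(605,250),(560,235),(620,280),(635,280),(630,330),(610,235),(30,240),(320,240),(420,250),(316,270),(316,300),(300,260),(330,235),(300,233),(540,200),(520,240),(555,225),(570,200)]:
    x,y=undist(m,u,v);z=d[v,u];print((u,v),z.round(3),(C@[x*z,y*z,z,1])[:3].round(3))
```

```text
(570, 240) 0.09 [ 0.08  -0.038 -0.078]
(585, 240) 0.089 [ 0.084 -0.039 -0.079]
(600, 240) 0.283 [0.284 0.045 0.099]
(605, 250) 0.081 [ 0.083 -0.039 -0.087]
(560, 235) 0.093 [ 0.08  -0.038 -0.074]
(620, 280) 0.068 [ 0.073 -0.038 -0.101]
(635, 280) 0.067 [ 0.075 -0.039 -0.102]
(630, 330) 0.063 [ 0.069 -0.03  -0.109]
(610, 235) 0.282 [0.292 0.039 0.099]
(30, 240) 0.285 [-0.29   0.046  0.102]
(320, 240) 0.157 [ 0.002 -0.01  -0.017]
(420, 250) 0.083 [ 0.03  -0.038 -0.085]
(316, 270) 0.086 [-0.    -0.031 -0.084]
(316, 300) 0.13 [-0.001  0.005 -0.049]
(300, 260) 0.077 [-0.005 -0.038 -0.091]
(330, 235) 0.092 [ 0.004 -0.039 -0.075]
(300, 233) 0.094 [-0.006 -0.039 -0.074]
(540, 200) 0.271 [0.213 0.003 0.098]
(520, 240) 0.152 [ 0.109 -0.011 -0.021]
(555, 225) 0.138 [ 0.116 -0.025 -0.032]
(570, 200) 0.271 [0.242 0.003 0.099]
```

Body brackets reach at most about 97 mm from the tool axis, and the iron starts at about 107 mm, so clearance is about 10 mm. Pressing the key.

Request:
apply_moves(motion=[[[-0.2, 0, -1.5], 0], [[-0.2, 0, -2.8], 0], [[-0.2, 0, -3.3], 0], [[-0.2, 0, -3.3], 0], [[-0.2, 0, -3.3], 0], [[-0.2, 0, -3.3], 0]])

```text
clock: 15.1
tool_pos: [0.4976, -0.2242, 0.0685]
orientation: [179.9, -0.0, 80.0]
force: [-0.7, -0.3, 0.4]
opening: 0.0001
```

Request:
apply_moves(motion=[[[0.05, 0, -0.15], 0], [[0.1, 0, -0.3], 0], [[0.1, 0, -0.3], 0], [[0.1, 0, -0.3], 0]])

```text
clock: 15.5
tool_pos: [0.4982, -0.2241, 0.0647]
orientation: [180.0, 0.0, 80.0]
force: [-1.0, 0.1, 1.8]
opening: 0.0007
```

Request:
apply_moves(motion=[[[0.05, 0, -0.1], 0], [[0.05, 0, -0.2], 0], [[0.05, 0, -0.2], 0], [[0.05, 0, -0.2], 0]])

```text
clock: 15.9
tool_pos: [0.4988, -0.2241, 0.0628]
orientation: [180.0, 0.0, 80.0]
force: [0.4, -1.3, 2.4]
opening: 0.0004
```

Request:
apply_moves(motion=[[[0.05, 0, -0.1], 0], [[0.05, 0, -0.15], 0], [[0.05, 0, -0.15], 0], [[0.05, 0, -0.15], 0]])

```text
clock: 16.3
tool_pos: [0.4993, -0.2242, 0.0613]
orientation: [180.0, 0.0, 80.0]
force: [1.1, -1.3, 4.9]
opening: 0.0004
```

Request:
apply_moves(motion=[[[0.03, 0, -0.1], 0], [[0.03, 0, -0.1], 0], [[0.03, 0, -0.1], 0]])

```text
clock: 16.6
tool_pos: [0.4996, -0.2242, 0.0606]
orientation: [180.0, 0.0, 80.0]
force: [-0.9, -1.1, 8.5]
opening: 0.0005
```

8.5 N is past the full-in force, so the key has bottomed. I'll release it along the outward normal, back off and check.

Request:
apply_moves(motion=[[[-0.2, 0, 0.6], 0], [[-0.4, 0, 2], 0], [[-0.4, 0, 6], 0], [[-0.4, 0, 10], 0], [[3, -2, 14], 0], [[8, -5, 16], 0], [[8, -5, 16], 0], [[8, -5, 16], 0], [[8, -5, 16], 0], [[8, -5, 16], 0]])

```text
clock: 17.6
tool_pos: [0.5778, -0.2734, 0.219]
orientation: [-179.9, -0.0, 80.0]
force: [0.0, -0.3, 0.4]
opening: 0.0006
```

Run:
```python
from h import *
p,d,m,T=wrist('w10')
def dp(u,v):
    x,y=undist(m,u,v);z=np.median(d[int(v)-2:int(v)+3,int(u)-2:int(u)+3]);return (T@[x*z,y*z,z,1])[:3]
for c,s in redblobs(p,100):
    print(c.round(1),s,[dp(c[0],v).round(4)[2] for v in range(s[1],s[1]+s[3],3)])
g=cv2.cvtColor(p,cv2.COLOR_BGR2HSV);mk=((g[...,1]<60)&(g[...,2]>120)).astype(np.uint8)
n,l,s,c=cv2.connectedComponentsWithStats(mk)
for i in range(1,n):
    if 120<s[i,4]<700 and s[i,3]<25: print('key',c[i].round(2),s[i],dp(*c[i]).round(4))
a=np.load('pics/top0.npz')['p'];b,_=ctrl.snapshot('top');cv2.imwrite('pics/top1.png',b)
for c,s in redblobs(b): print('top red',c.round(1),s)
```

```text
17.6 [ 0.5778 -0.2734  0.219 ] [-1.7986e+02 -3.0000e-02  8.0000e+01] [ 0.02 -0.28  0.42] 0.0006236795101212702
[271.1 162.6] [263 151  17  28 378] [np.float64(0.0761), np.float64(0.0817), np.float64(0.0819), np.float64(0.0816), np.float64(0.0816), np.float64(0.082), np.float64(0.0829), np.float64(0.0846), np.float64(0.0853), np.float64(0.085)]
key [314.1  109.02] [306 102  17  15 248] [ 0.497  -0.2621  0.0654]
key [351.7  109.07] [344 102  17  15 242] [ 0.5039 -0.223   0.0656]
key [389.4  109.06] [382 102  16  15 233] [ 0.5108 -0.1837  0.0656]
key [311.83 390.21] [307 376  15  24 198] [ 0.5531 -0.2702  0.3374]
top red [288.7 191.2] [286 187   7  10  52]
top red [268.3 194.4] [265 190   8  11  52]
top red [248. 198.] [245 194   7  10  50]
top red [227.5 202. ] [224 198   8  10  52]
top red [437.4 215.8] [434 210   9  12  65]
top red [256.7 259. ] [245 249  23  20 259]
```

View pics/w10.png

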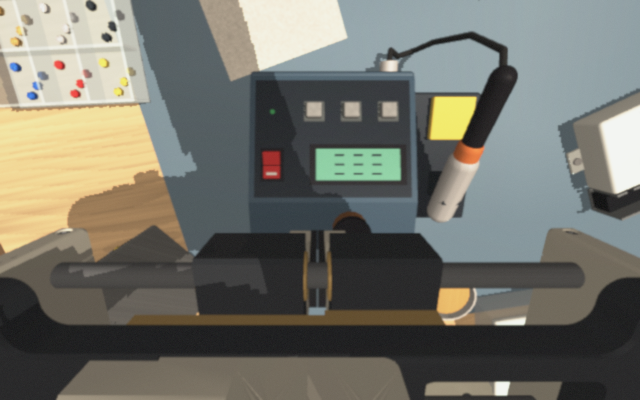

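View pics/top1.png

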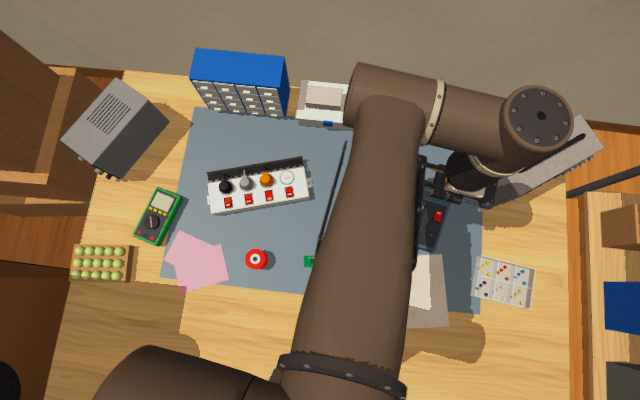

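The keys are all level again at (314/352/389,109), the station rocker at (271,163) is on, and the station has not moved (key positions within 0.3 mm). The top view shows the strip and spool in place. Handing in.

Run:
```python
from plant import ctrl
print(ctrl.close_job())
```

```text
the job is handed in; nothing more can be done
None
```

I did the three presses in order and handed the job in at about 17.7 s, with the gripper clear of everything.

1. **Strip rocker 3 (orange plug):** I pressed it with the fingers shut to its stop, about 15 N. Afterwards its ON half was level, and the other three rockers had not changed.
2. **Station power rocker:** I pressed it to its stop, also about 15 N. Depth readings then showed its ON half parallel to the panel.
3. **Middle preset key:** I pressed it until it bottomed, about 8.5 N, and released it. All three keys then read the same height as before.

The station's keys were within 0.3 mm of where they started, so the station did not shift. The last top view showed the strip and the solder spool where they were. The arm hid the board, tweezers and tip cleaner in that view, so I did not recheck those. No check failed or disagreed.

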